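# Clamp a multitool in a spring repair jig

## Task

Swing the jig's sprung arm back by its black knob until the sear catches and holds it, then lay the blue multitool flat on the green patch, long side along the aluminium fence. Finally press the yellow trigger under the magnifier with the gripper so that the arm snaps back and clamps the multitool flush against the fence; leave it clamped, do not knock the magnifier, and leave the jar, screwdriver and tin where they are.

Things in the scene. Friction and masses are not known exactly. Their poses are not given: they have to be found in the camera images.
- jig: Fixed grey base plate, 250 (x) x 310 (y) x 20 mm high, carrying the whole clamp. Origin on the table surface under the plate; x points away from the robot, y left, z up (turned by up to 0.2 rad). The plate spans x -130..120, y -225..85 mm.
- fence (a point): Middle of the working face of the aluminium fence, where it meets the plate top (x 20, y 52, z 20 mm in the jig frame). The fence is 130 mm long along jig x, 12 thick, 18 high above the plate; its face looks to -y.
- nest (a point): Where the centre of the multitool's underside lies when clamped: on the plate top (20 mm above the table), 15 mm in front (-y) of the fence face, at x 20, y 37 mm in the jig frame. Axes as the jig. A thin green patch 84 x 60 mm is painted on the plate from the fence face towards -y, centred on the nest in x.
- pivot (a point): Vertical axis of the sprung arm, at x -70, y 0 mm in the jig frame, on a 32 mm post. The arm is a steel bar 16 mm wide, its top 60 mm above the table, lying over the plate and pointing away from the robot; at clamp = q it points along jig yaw + 0.2 - q.
- clamp (a joint): Sprung arm's angle, rad. 0: at its stop, pad 12 mm from the fence (no room for the multitool). Grows as the arm swings towards -y (clockwise from above) against its spring, 5 N (at 0) to 8 N at the knob. The sear holds it at 0.95, but it must be swung on to 1.0 to 1.05 for the sear to snap up behind it; stop at 1.08. About 0.2 when it holds the multitool.
- knob_top (a point): Top centre of the upright black cylindrical knob on the arm, 18 mm diameter and 45 mm tall (60 to 105 mm above the table), 150 mm from the pivot. It does not spin on the arm, but can turn between the fingers.
- pad: Black rubber pad under the arm, an upright cylinder 20 mm in diameter, 24 to 48 mm above the table, 90 mm from the pivot and 12 mm to the fence side of the arm. It pushes the multitool against the fence. Origin at its lower centre.
- sear (a joint): Downward travel of the brass sear bar and trigger, m; 0 up, 0.010 fully down. Sprung up with 5 to 8 N. The arm pushes it down as it rides over its ramp (clamp 0.8 to 0.95) and it springs up to 0 once it has caught. The cocked arm is let go at 5 to 6 mm; tripping takes about 6 to 12 N. It springs up again when released.
- trigger: Round yellow trigger button on the end of the sear bar, 30 mm diameter; origin at the centre of its top face, 62 mm above the table when up, at x -70, y -130 mm in the jig frame. Pressed straight down.
- magnifier: Fixed clear lens in a black frame over the trigger; origin and axes those of the jig. The frame spans x -105..-30, y -190..-75 mm, underside 212 mm above the table, on a 14 mm post at x -35, y -205. The trigger is 35 mm behind its front edge, so a vertical gripper does not fit: reach in from the robot's side, tool tilted about 40 degrees, fingers pointing away from the robot.
- multitool: Loose folded keyring multitool, blue scales on steel, 62 (x) x 30 (y) x 18 mm high, 90 g, lying flat on the table left of the jig. Origin at the centre of its underside, x along its length.
- jar: Bystander: amber jar with black lid, 48 mm diameter, 60 mm tall, right of the jig. Origin under its centre.
- screwdriver: Bystander: yellow screwdriver, 160 mm long, lying beyond the jig. Origin under its middle.
- tin: Bystander: open aluminium tin 90 x 70 x 22 mm, far left of the jig. Origin under its centre.
Not all that is in view belongs to the job. Of the things that look like the multitool, the largest one is meant.

How it is judged:
On the way, in this order (a step that is already met when the one before it is completed fails the run):
1. the arm is cocked and the sear alone holds it: the robot touches nothing of the jig (value of joint clamp above 0.9 rad and contact force between jig and the fingers below 0.3 N and contact force between jig and the arm below 0.3 N), for 0.2 s.
2. the multitool lies flat and free on the green patch, roughly along the fence, the arm still cocked (value of joint clamp above 0.9 rad and x of multitool in the frame of nest between -0.025 and 0.025 m and y of multitool in the frame of nest above -0.05 m and z of multitool in the frame of nest between -0.003 and 0.003 m and angle between the x axis of multitool and the x axis of nest, either way round below 0.4 rad and contact force between multitool and the fingers below 0.2 N and linear speed of multitool below 0.02 m/s), for 0.2 s.
3. the fingers press the trigger down, the arm let go (value of joint sear above 0.003 m and contact force between trigger and the fingers above 1 N and value of joint clamp below 0.9 rad), for 0.05 s.
At the end, for the whole second after the job is handed in: The sprung arm has closed on the multitool (clamp 0.14 to 0.26 rad, pad pressing with over 2 N); the multitool is at rest flat on the plate, its centre within 28 mm of the nest along the fence and within 4 mm across it, its long side along the fence within 0.07 rad; the trigger is back up (value of joint clamp between 0.14 and 0.26 rad and x of multitool in the frame of nest between -0.028 and 0.028 m and y of multitool in the frame of nest between -0.004 and 0.004 m and z of multitool in the frame of nest between -0.003 and 0.003 m and angle between the x axis of multitool and the x axis of nest, either way round below 0.07 rad and contact force between multitool and pad above 2 N and linear speed of multitool below 0.01 m/s and value of joint sear below 0.003 m); the robot touches nothing.
It fails at once if the magnifier is knocked (over 4 N) (contact force between magnifier and the fingers above 4 N or contact force between magnifier and the arm above 4 N).
It fails at once if a bystander is moved over 25 mm (distance of any of jar, screwdriver, tin from where it was at the start of the episode above 0.025 m).
It also fails if it takes over 64 s, if anything falls off the work surface, if the arm or the gripper's body presses on something with over 40 N, if the wrist force passes 120 N, or if a joint passes its speed limit or range.

## Robot

A 6-joint arm with a two-finger parallel gripper is mounted at the origin on the work surface. World frame = base frame: x ahead of the robot, y to its left, z up, the work surface at z = 0. Lengths are in m, angles in rad, forces in N, time in s.
With the tool pointing down it reaches from about 0.3 to 0.875 m from the base axis. Payload 6.4 kg.
Tool frame: the origin (TCP) lies at the very end of the fingers, on their centre line; the grasp point (between the pads) lies 19 mm behind it; z points along the fingers, y is the line along which they close (so a half turn about z gives the same grasp; the last joint's range is limited). The gripper opens to 85 mm and grips with 20 to 120 N. Pads are 22 mm wide; open, the fingers measure 114 mm over their backs; the gripper's body (76 mm by 85 mm) begins 54 mm behind the grasp point. The pads swing forward as they close: fully open they stand 13 mm farther back than shut.
Start: joints at [1.059, 0.181, 1.607, -0, 1.354, -0.206], TCP at [0.173, 0.548, 0.231] pointing down, gripper open.
Joint ranges: [-2.99, 2.99], [-0.89, 2.07], [0.3, 2.58], [-1.14, 4.28], [0, 2.63], [-3.12, 3.12]. Speed limits (rad/s): [2.57, 2.57, 3.01, 3.14, 3.14, 3.14].

## Interface

Orientations are given as a unit quaternion [x, y, z, w].
In Python, from plant import sense, capture, close_job gives the robot as it stands.
- The arm moves only by the tool arm_command, never from a script. Its argument "targets" is a list of rows, each a list of 3 entries, a list of its own where there are three numbers: the turn, a rotation vector about the tool's x, y, z in rad, then the shift along the tool's x, y, z in cm, then the opening, from 0 (shut) to 1 (fully open). A call has 1 to 8 rows; each row shifts and turns the commanded pose from where the row before left it, along the tool's axes as they then stand; what a row does not reach is not made up. A row lasts 1/12 s, in which the tool goes at most 41.7 mm and 7.16 degrees, less where a joint would pass 70% of its speed; a pose out of reach is approached as far as the arm can. A call with a gripper value outside its range is refused whole. The fingers move at their own pace and stop on an object; the grip force is fixed at half the most. Time passes only in rows, so rows that do not move let the fingers close. It gives the time, the measured TCP pose, the force, the opening and the grip force at its end, in the units of the state.
- sense(): the state, without advancing time (a new reading comes with each control period).
- capture(name): name is "scene" or "top" or "wrist"; returns a dict with "color" (420x560x3 uint8, red, green, blue), "fx", "fy", "cx", "cy" (pixels), "k1" (the pictures are not rectified: a ray, as slopes to the right and down, at radius r is drawn at 1 + k1 r^2 times it, then the intrinsics apply), "pose" (4x4, takes a point from camera to world coordinates). Camera axes: x right, y up, looking along -z (the intrinsics and any distortion apply to the point x, -y, -z); pixel columns grow to the right and rows downward; lengths in m; the calibration is good to about 2 mm. A picture is of the moment at which its call begins. There is no depth.
- close_job(): hands the job in; it is judged then, once.
The state is a dict: "time": time; "joint_pos": joint angles; "joint_velocities": joint speeds; "joint_efforts": joint torques, N m; "eef_pos": TCP position; "ee_rot": TCP orientation; "wrist_force": force on the tool from outside, world axes, zero at the start; "wrist_torque": the same for the moment, N m; "width": opening from 0.0 (shut) to 1.0 (fully open); "finger_force": force on a finger pad.
Only numpy, scipy, OpenCV 4.12 (cv2) and the standard library are available. Lean on these libraries where they do the work, as an engineer would, in place of code of your own. Each camera call takes 0.05 s, during which the arm holds its last target. There are 200 camera calls.

## Working session

There is one attempt and no reset: what is moved stays moved. The work goes in short steps, Python scripts to look and compute and a tool call to move; the robot and the scene stay as the last step left them, time stands still between calls to the robot, and variables do not carry over. Pictures are saved under pics/ and viewed, at most 10 in all, crops included, and the job is handed in when it is done.

Besides the shell and the picture viewer there is one more tool, called after ">>>" as name(argument=value, ...), one argument or row to a line, values as JSON. arm_command: Moves the arm, as the interface text tells. Its arguments: {"type":"object","properties":{"targets":{"type":"array","items":{"type":"array"}}},"required":["targets"]}

```bash
mkdir -p pics; ls; python3 - <<'E'
from plant import sense,capture
import cv2
print(sense())
for n in("top","scene"):
    c=capture(n); print(n,{k:c[k] for k in c if k!="color"})
    cv2.imwrite(f"pics/{n}0.png",c["color"][:,:,::-1])
E
```

```text
pics
{'time': 0.0, 'joint_pos': array([ 1.05869699e+00,  1.81526576e-01,  1.60802172e+00, -4.60659669e-05,
        1.35377349e+00, -2.06304002e-01]), 'joint_velocities': array([-0.00109894,  0.00031002,  0.00074632,  0.00105555,  0.000662  ,
        0.00131201]), 'joint_efforts': array([ 6.96326770e-04, -4.44879341e+01, -3.51337945e+01, -1.63883615e-04,
        9.13036958e-03,  4.43673139e-05]), 'eef_pos': array([0.17282737, 0.54783217, 0.23038565]), 'ee_rot': array([ 1.52297652e-01,  9.88334294e-01, -8.17294739e-04, -2.82865875e-04]), 'wrist_force': array([0.23428749, 0.10439424, 0.15272902]), 'wrist_torque': array([ 0.05326658, -0.01471152,  0.05081093]), 'finger_force': 0.0, 'width': 0.9987937932267107}
top {'fx': 416.7176053165202, 'fy': 416.7176053165202, 'cx': 281.8917903824424, 'cy': 209.95142512342846, 'k1': -0.08935135463328961, 'pose': array([[-0.00831191,  0.98654616, -0.16327151,  0.47551408],
       [-0.99987747, -0.01036555, -0.0117302 ,  0.0159632 ],
       [-0.01326478,  0.16315401,  0.98651144,  0.96168977],
       [ 0.        ,  0.        ,  0.        ,  1.        ]])}
scene {'fx': 379.97578514898544, 'fy': 379.97578514898544, 'cx': 272.0952745899083, 'cy': 207.54059651637718, 'k1': -0.041303572244142744, 'pose': array([[ 0.70646494, -0.45891435,  0.53879951,  1.08009338],
       [ 0.70768588,  0.46813182, -0.52918173, -0.43402591],
       [-0.00938011,  0.75514914,  0.65548592,  0.61314947],
       [ 0.        ,  0.        ,  0.        ,  1.        ]])}
```

View pics/top0.png

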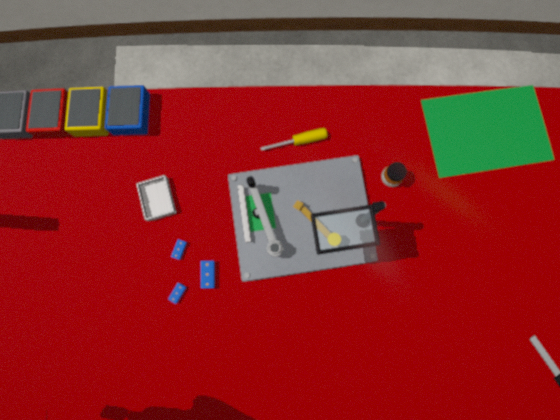

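View pics/scene0.png

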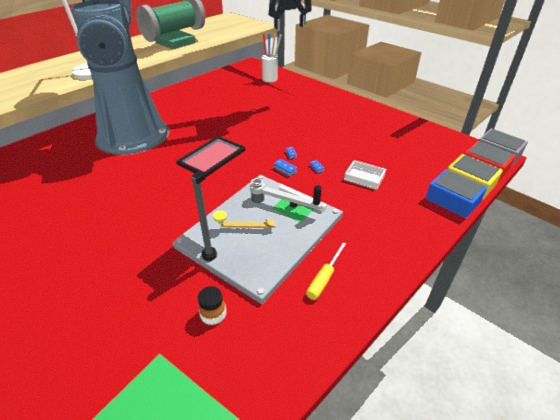

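The top view shows the jig with plate corners near (229,173), (359,156), (381,262) and (242,281). The knob top is near (251,182), the trigger near (334,239), and the largest blue tool near (207,274). The scene view agrees, with the magnifier over the trigger.

```bash
cat > h.py <<'E'
import numpy as np, cv2
from plant import sense,capture
from scipy.spatial.transform import Rotation as R
from scipy.optimize import least_squares
def K(c): return np.array([[c["fx"],0,c["cx"]],[0,c["fy"],c["cy"]],[0,0,1.]])
F=np.diag([1,-1,-1.])
def proj(c,P):
    P=np.atleast_2d(P); p=(P-c["pose"][:3,3])@c["pose"][:3,:3]@F
    s=p[:,:2]/p[:,2:]; s=s*(1+c["k1"]*(s**2).sum(1,keepdims=True))
    return s*c["fx"]+[c["cx"],c["cy"]]
def ray(c,uv,z):
    uv=np.atleast_2d(np.float64(uv)); s=cv2.undistortPoints(uv[:,None],K(c),np.array([c["k1"],0,0,0.]))[:,0]
    d=np.c_[s,np.ones(len(s))]@F@c["pose"][:3,:3].T; o=c["pose"][:3,3]
    return o+d*((z-o[2])/d[:,2])[:,None]
def jig(p,L):  # p=x,y,yaw
    L=np.atleast_2d(L); return R.from_euler("z",p[2]).apply(L)+[p[0],p[1],0]
E
python3 - <<'E'
from h import *
c=capture("top"); im=c["color"]; hsv=cv2.cvtColor(im,cv2.COLOR_RGB2HSV)
cv2.imwrite("pics/topcrop.png",cv2.resize(im[140:290,190:390,::-1],(800,600),interpolation=cv2.INTER_CUBIC))
corn=[(229,173),(359,156),(381,262),(242,281)]
L=[[.12,.085,.02],[.12,-.225,.02],[-.13,-.225,.02],[-.13,.085,.02]]
f=least_squares(lambda p:(proj(c,jig(p,L))-corn).ravel(),[.5,0,0]); print("jig",f.x,f.fun.round(1))
blue=cv2.inRange(hsv,(100,120,60),(130,255,255)); n,l,st,ce=cv2.connectedComponentsWithStats(blue)
for i in range(1,n):
    if st[i,4]>30: 
        q=cv2.boxPoints(cv2.minAreaRect(np.argwhere(l==i)[:,::-1].astype(np.float32)));w=ray(c,q,.018)
        print(st[i],w.mean(0).round(4),np.linalg.norm(w[0]-w[1]).round(4),np.linalg.norm(w[2]-w[1]).round(4),w[:3,:2].round(4).tolist())
y=cv2.inRange(hsv,(22,120,120),(35,255,255));n,l,st,ce=cv2.connectedComponentsWithStats(y)
for i in range(1,n):
    if st[i,4]>30: print("y",st[i],ce[i],ray(c,ce[i],.062))
print("trig pred",jig(f.x,[-.07,-.13,.062]),proj(c,jig(f.x,[[-.07,-.13,.062],[-.07+.15*np.cos(.2),.15*np.sin(.2),.105],[-.07,0,.06]])))
g=cv2.inRange(hsv,(50,120,40),(75,255,255));g[:,400:]=0; print("green px",np.argwhere(g).mean(0)[::-1])
E
```

```text
jig [0.61053282 0.04942551 0.13196097] [ 0.2  0.7  1.3 -0.6 -1.9 -0.4  0.5  0.3]
[105  86  44  49 835] [0.8849 0.4064 0.018 ] 0.1106 0.1254 [[0.9499, 0.466], [0.9457, 0.3556], [0.8205, 0.3482]]
[172 240  14  19 140] [0.5438 0.2634 0.018 ] 0.0408 0.0203 [[0.5281, 0.2796], [0.5666, 0.2661], [0.5595, 0.2471]]
[201 261  14  27 325] [0.4872 0.1962 0.018 ] 0.0297 0.0582 [[0.5164, 0.2115], [0.5162, 0.1818], [0.458, 0.181]]
[169 284  17  19 146] [0.4458 0.2642 0.018 ] 0.0419 0.0205 [[0.4328, 0.2837], [0.4689, 0.2624], [0.4587, 0.2447]]
y [ 64  86  40  45 492] [ 84.09756098 110.56097561] [[0.8670012  0.49138196 0.062     ]]
y [293 128  34  17 329] [309.82674772 135.89969605] [[ 0.79339472 -0.03789092  0.062     ]]
y [329 234  11  11  93] [333.83870968 238.66666667] [[ 0.56024873 -0.08524065  0.062     ]]
trig pred [[ 0.5582466  -0.08865473  0.062     ]] [[335.43942597 239.57166427]
 [251.85105788 179.61311888]
 [275.95762227 248.15486584]]
green px [259.5513834  211.69565217]
```

View pics/topcrop.png

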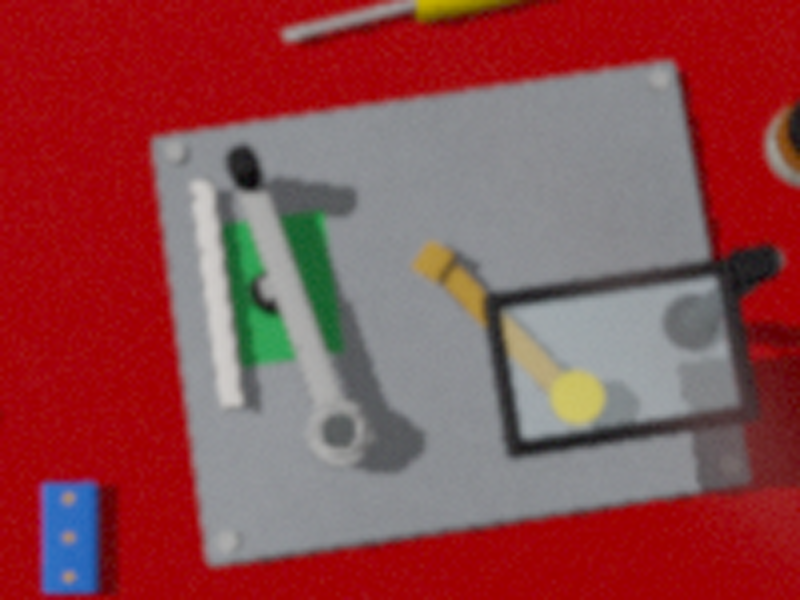

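The crop shows plate corners near (151,138), (677,62), (749,487) and (205,567). The knob top is near (240,154), the pivot near (340,430) and the trigger near (578,397). I'll refit with all of these.

```bash
python3 - <<'E'
from h import *
c=capture("top")
uv=(np.array([(151,138),(677,62),(749,487),(205,567),(340,430),(578,397),(241,154)])+.5)/4-.5+[190,140]
L=[[.12,.085,.02],[.12,-.225,.02],[-.13,-.225,.02],[-.13,.085,.02],[-.07,0,.06],[-.07,-.13,.062],[-.07+.15*np.cos(.2),.15*np.sin(.2),.105]]
f=least_squares(lambda p:(proj(c,jig(p,L))-uv).ravel(),[.6,0,.1],loss="soft_l1"); p=f.x
print(p, (proj(c,jig(p,L))-uv).round(1).tolist()); np.save("jig.npy",p)
for n,l in dict(knob=L[-1],pivot=L[4],trig=L[5],nest=[.02,.037,.02]).items(): print(n,jig(p,l).round(4))
for q in (.95,1.03): print("knob at",q,jig(p,[-.07+.15*np.cos(.2-q),.15*np.sin(.2-q),.105]).round(4))
s=sense(); print(R.from_quat(s["ee_rot"]).as_matrix().round(3))
sc=capture("scene"); im=sc["color"][:,:,::-1].copy()
for a,l in zip("abcdefg",L): u=proj(sc,jig(p,l))[0]; cv2.circle(im,tuple(int(v) for v in u),2,(255,255,0),-1)
for P in [(.4872,.1962,.018),(.5163,.1966,.018),(.458,.1957,.018)]: u=proj(sc,[P])[0]; cv2.circle(im,tuple(int(v) for v in u),2,(0,255,255),-1)
cv2.imwrite("pics/sc1.png",cv2.resize(im[120:320,150:400],(750,600)))
E
```

```text
[0.61157883 0.05312257 0.13232164] [[0.2, -0.8], [-0.2, -0.1], [0.6, -0.3], [0.0, -0.5], [-0.4, 0.6], [-0.4, 0.2], [0.2, 1.0]]
knob [[0.684  0.0928 0.105 ]]
pivot [[0.5422 0.0439 0.06  ]]
trig [[ 0.5593 -0.085   0.062 ]]
nest [[0.6265 0.0924 0.02  ]]
knob at 0.95 [[ 0.6645 -0.043   0.105 ]]
knob at 1.03 [[ 0.6571 -0.0525  0.105 ]]
[[-0.954  0.301 -0.001]
 [ 0.301  0.954 -0.001]
 [ 0.    -0.001 -1.   ]]
```

View pics/sc1.png

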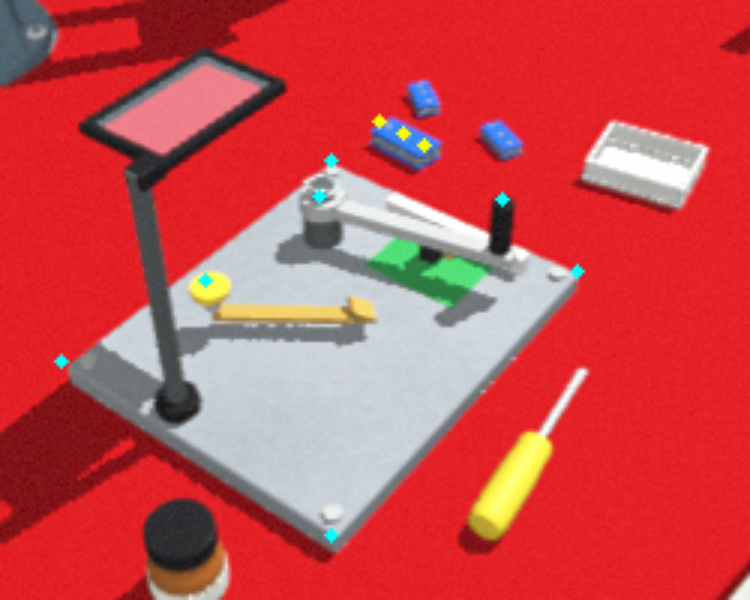

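The scene overlay agrees with the knob and trigger, but the plate points sit 3–4 px off, which is calibration error. I'll move in and refine with the wrist camera.

>>> arm_command(
  targets=[
    [[0,0,-0.11],[0,0,0],0.6],
    [[0,0,-0.11],[0,0,0],0.6],
    [[0,0,-0.11],[0,0,0],0.6],
    [[0,0,-0.11],[0,0,0],0.6],
    [[0,0,0],[-2.1,-2.7,-0.1],0.6],
    [[0,0,0],[-2.1,-2.7,-0.1],0.6],
    [[0,0,0],[-2.1,-2.7,-0.1],0.6],
    [[0,0,0],[-2.1,-2.7,-0.1],0.6],
  ],
)

```text
time: 0.92
eef_pos: [0.2713, 0.4515, 0.2352]
ee_rot: [-0.068, 0.998, -0.0, -0.0]
wrist_force: [1.2, -0.4, -1.0]
width: 0.596
finger_force: 0.0
```

>>> arm_command(
  targets=[
    [[0,0,0],[-2.1,-2.7,-0.1],0.6],
    [[0,0,0],[-2.1,-2.7,-0.1],0.6],
    [[0,0,0],[-2.1,-2.7,-0.1],0.6],
    [[0,0,0],[-2.1,-2.7,-0.1],0.6],
    [[0,0,0],[-2.1,-2.7,-0.1],0.6],
    [[0,0,0],[-2.1,-2.7,-0.1],0.6],
    [[0,0,0],[-2.1,-2.7,-0.1],0.6],
    [[0,0,0],[-2.1,-2.7,-0.1],0.6],
  ],
)

```text
time: 1.58
eef_pos: [0.4671, 0.2596, 0.2434]
ee_rot: [-0.067, 0.998, 0.0, 0.0]
wrist_force: [1.4, 0.8, -0.4]
width: 0.595
finger_force: 0.0
```

>>> arm_command(
  targets=[
    [[0,0,0],[-2.1,-2.7,-0.1],0.6],
    [[0,0,0],[-2.1,-2.7,-0.1],0.6],
    [[0,0,0],[-2.1,-2.7,-0.1],0.6],
    [[0,0,0],[-2.1,-2.7,-0.1],0.6],
    [[0,0,0],[0,0,0],0.6],
    [[0,0,0],[0,0,0],0.6],
    [[0,0,0],[0,0,0],0.6],
  ],
)

```text
time: 2.17
eef_pos: [0.5634, 0.1653, 0.2468]
ee_rot: [-0.067, 0.998, 0.0, -0.001]
wrist_force: [0.1, -0.1, -0.0]
width: 0.597
finger_force: 0.0
```

```bash
python3 - <<'E'
from h import *
s=sense(); print(s["time"],s["eef_pos"],s["joint_pos"].round(3)); print(R.from_quat(s["ee_rot"]).as_matrix().round(3))
c=capture("wrist"); print({k:c[k] for k in c if k!="color"})
p=np.load("jig.npy"); im=c["color"][:,:,::-1].copy(); cv2.imwrite("pics/w0raw.png",im)
L=[[.12,.085,.02],[.12,-.225,.02],[-.13,-.225,.02],[-.13,.085,.02],[-.07,0,.06],[-.07,-.13,.062],[-.07+.15*np.cos(.2),.15*np.sin(.2),.105],[-.045,.052,.038],[.085,.052,.038],[.062,-.008,.02],[-.022,-.008,.02]]
for u in proj(c,jig(p,L)): print(u.round(1)); cv2.circle(im,tuple(int(round(v)) for v in u),2,(255,255,0),-1) if abs(u).max()<2000 else 0
cv2.imwrite("pics/w0.png",cv2.resize(im,(800,600)))
E
```

```text
2.1667 [0.56338743 0.16530263 0.24684464] [ 0.083  0.196  1.558  0.     1.389 -1.621]
[[-0.991 -0.133 -0.001]
 [-0.133  0.991  0.   ]
 [ 0.001  0.    -1.   ]]
{'fx': 344.9763925935516, 'fy': 344.9763925935516, 'cx': 272.2159985941905, 'cy': 206.1699025467377, 'k1': 0.005783568533559288, 'pose': array([[-1.32257235e-01, -9.56615397e-01, -2.59605481e-01,
         4.97685652e-01],
       [ 9.91215424e-01, -1.27618458e-01, -3.47204892e-02,
         1.57129292e-01],
       [ 8.37033743e-05, -2.61916993e-01,  9.65090401e-01,
         3.89735506e-01],
       [ 0.00000000e+00,  0.00000000e+00,  0.00000000e+00,
         1.00000000e+00]])}
[244.5 301.7]
[-14.9 302. ]
[-69.4  80. ]
[239.4  80.8]
[147.  144.5]
[  7.  144.4]
[177.1 308.9]
[207.6 167.3]
[213.3 282.4]
[163.  256.9]
[156.7 185.7]
```

View pics/w0.png

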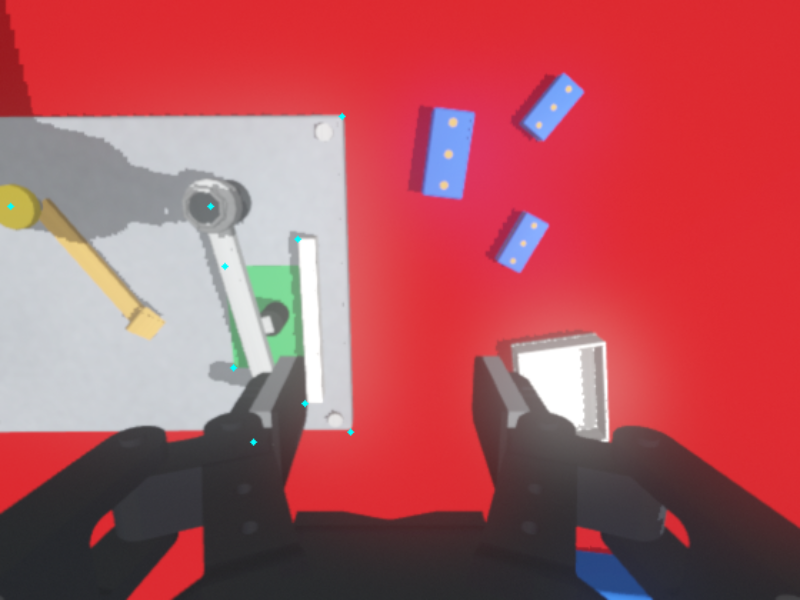

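The wrist overlay matches the jig (plate corners, pivot, trigger and fence within about 2 px), so the pose is good. Next I'll plan the knob grasp with a tilt of 0.3 rad, so the gripper and camera lean away from the magnifier.

```bash
cat >> h.py <<'E'
def plan(wp,Rm,step=3.4,n=None,start=None):
    "rows (cm, tool axes) along world waypoints at fixed orientation Rm"
    a=np.array(sense()["eef_pos"] if start is None else start)
    for b in wp:
        d=Rm.T@(np.array(b)-a)*100; k=int(np.ceil(np.linalg.norm(d)/step)); print(k,"x",(d/k).round(2).tolist()); a=a+Rm@(d/k).round(2)*k/100
    return a
E
python3 - <<'E'
from h import *
p=np.load("jig.npy"); c=capture("wrist"); hsv=cv2.cvtColor(c["color"],cv2.COLOR_RGB2HSV)
blue=cv2.inRange(hsv,(100,90,120),(130,255,255)); n,l,st,ce=cv2.connectedComponentsWithStats(blue)
for i in range(1,n):
    if st[i,4]>500:
        q=cv2.boxPoints(cv2.minAreaRect(np.argwhere(l==i)[:,::-1].astype(np.float32)));w=ray(c,q,.018); print(st[i],w.mean(0).round(4),w[:,:2].round(4).tolist())
Rj=R.from_euler("z",p[2]).as_matrix(); Rt=Rj@np.diag([-1,1,-1.])@R.from_rotvec([0,.3,0]).as_matrix()
k=lambda q,z:jig(p,[-.07+.15*np.cos(.2-q),.15*np.sin(.2-q),z+.018])[0]-.019*(-Rt[:,2])
a=k(0,.13);b=k(0,.071)
e=plan([a,b],Rt)
qs=np.linspace(0,1.05,15)[1:]; print(e,"arc"); plan([k(q,.071) for q in qs],Rt,start=e)
E
```

```text
[365  52  43  46 858] [0.4459 0.2662 0.018 ] [[0.4592, 0.2458], [0.4226, 0.2681], [0.4324, 0.2864], [0.4695, 0.2644]]
[ 295   76   37   63 1620] [0.4872 0.1984 0.018 ] [[0.5175, 0.1835], [0.4568, 0.1832], [0.4568, 0.2126], [0.5177, 0.2143]]
[348 150  35  41 653] [0.5436 0.2652 0.018 ] [[0.5594, 0.2484], [0.5199, 0.2631], [0.5276, 0.2819], [0.5675, 0.2676]]
[ 403  386   54   34 1058] [0.8402 0.4115 0.018 ] [[0.8304, 0.3659], [0.7969, 0.3802], [0.8489, 0.4565], [0.8847, 0.4432]]
6 x [-2.24, -1.48, 1.35]
2 x [-0.88, 0.01, 2.82]
[0.67837088 0.09211666 0.07092985] arc
1 x [-0.18, -1.11, -0.05]
1 x [-0.09, -1.12, -0.03]
1 x [-0.02, -1.13, -0.0]
1 x [0.07, -1.12, 0.02]
1 x [0.15, -1.12, 0.05]
1 x [0.22, -1.1, 0.07]
1 x [0.31, -1.07, 0.09]
1 x [0.38, -1.06, 0.12]
1 x [0.45, -1.01, 0.14]
1 x [0.53, -0.98, 0.16]
1 x [0.6, -0.94, 0.19]
1 x [0.66, -0.89, 0.2]
1 x [0.72, -0.83, 0.22]
1 x [0.78, -0.77, 0.25]
```

>>> arm_command(
  targets=[
    [[0,0.1,0],[0,0,0],0.6],
    [[0,0.1,0],[0,0,0],0.6],
    [[0,0.1,0],[0,0,0],0.6],
    [[0,0,0],[-2.24,-1.48,1.35],0.6],
    [[0,0,0],[-2.24,-1.48,1.35],0.6],
    [[0,0,0],[-2.24,-1.48,1.35],0.6],
    [[0,0,0],[-2.24,-1.48,1.35],0.6],
    [[0,0,0],[-2.24,-1.48,1.35],0.6],
  ],
)

```text
time: 2.93
eef_pos: [0.6602, 0.1046, 0.1489]
ee_rot: [-0.067, 0.986, -0.01, -0.149]
wrist_force: [0.1, -0.4, 0.4]
width: 0.6
finger_force: 0.0
```

>>> arm_command(
  targets=[
    [[0,0,0],[-2.24,-1.48,1.35],0.6],
    [[0,0,0],[0,0,0],0.6],
    [[0,0,0],[0,0,0],0.6],
  ],
)

```text
time: 3.18
eef_pos: [0.678, 0.0917, 0.1277]
ee_rot: [-0.066, 0.986, -0.01, -0.151]
wrist_force: [-0.1, -0.0, -0.5]
width: 0.6
finger_force: 0.0
```

```bash
python3 - <<'E'
from h import *
p=np.load("jig.npy");s=sense(); print(s["time"],s["eef_pos"],s["joint_pos"].round(3),jig([0,0,-p[2]],[s["eef_pos"]-[p[0],p[1],0]]) if 0 else "")
Rm=R.from_quat(s["ee_rot"]).as_matrix(); print(Rm.round(3))
c=capture("wrist"); im=c["color"][:,:,::-1].copy(); k=jig(p,[[-.07+.15*np.cos(.2),.15*np.sin(.2),z] for z in(.06,.105)])
for u in proj(c,k): print(u.round(1)); cv2.circle(im,tuple(int(round(v)) for v in u),2,(255,255,0),-1)
cv2.imwrite("pics/w1.png",im)
E
```

```text
3.1833 [0.67797427 0.09170784 0.12774636] [-0.018  0.731  1.085 -0.045  1.627 -1.719] 
[[-0.945 -0.134 -0.297]
 [-0.128  0.991 -0.039]
 [ 0.3    0.001 -0.954]]
[271.7 260.7]
[271.6 271.2]
```

View pics/w1.png

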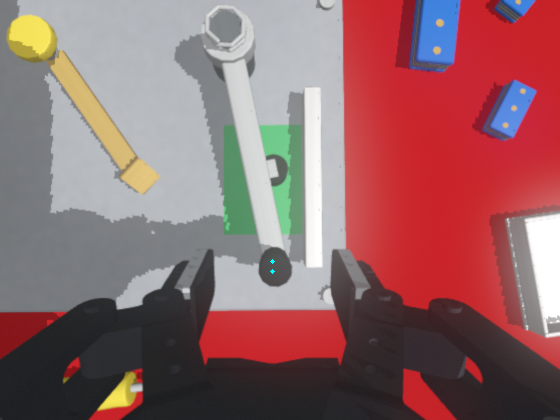

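The knob at (275,266) sits between the fingers and matches the prediction at (272,266). I'll descend, grip and swing.

>>> arm_command(
  targets=[
    [[0,0,0],[-0.88,0.1,2.7],0.6],
    [[0,0,0],[-0.88,0.1,2.7],0.6],
    [[0,0,0],[0,0,0],0],
    [[0,0,0],[0,0,0],0],
    [[0,0,0],[0,0,0],0],
    [[0,0,0],[0,0,0],0],
    [[0,0,0],[0,0,0],0],
    [[0,0,0],[0,0,0],0],
  ],
)

```text
time: 3.9
eef_pos: [0.6804, 0.0934, 0.0758]
ee_rot: [-0.066, 0.987, -0.01, -0.148]
wrist_force: [-4.0, -0.1, 5.3]
width: 0.189
finger_force: 59.6
```

>>> arm_command(
  targets=[
    [[0,0,0],[-0.18,-1.11,-0.05],0],
    [[0,0,0],[-0.09,-1.12,-0.03],0],
    [[0,0,0],[-0.02,-1.13,0],0],
    [[0,0,0],[0.07,-1.12,0.02],0],
  ],
)

```text
time: 4.23
eef_pos: [0.691, 0.0519, 0.0758]
ee_rot: [-0.067, 0.987, -0.008, -0.145]
wrist_force: [3.6, 11.3, 3.8]
width: 0.191
finger_force: 59.2
```

>>> arm_command(
  targets=[
    [[0,0,0],[0.15,-1.12,0.05],0],
    [[0,0,0],[0.22,-1.1,0.07],0],
    [[0,0,0],[0.31,-1.07,0.09],0],
    [[0,0,0],[0.38,-1.06,0.12],0],
    [[0,0,0],[0.45,-1.01,0.14],0],
    [[0,0,0],[0.53,-0.98,0.16],0],
  ],
)

```text
time: 4.73
eef_pos: [0.6796, -0.0147, 0.0759]
ee_rot: [-0.067, 0.987, -0.009, -0.144]
wrist_force: [1.6, 5.7, 5.2]
width: 0.191
finger_force: 61.2
```

```bash
cat >> h.py <<'E'
def where():
    s=sense(); p=np.load("jig.npy"); Rm=R.from_quat(s["ee_rot"]).as_matrix()
    g=R.from_euler("z",-p[2]).apply(s["eef_pos"]-.019*Rm[:,2]-[p[0],p[1],0])
    print("t",s["time"],"grasp in jig",g.round(4),"q",.2-np.arctan2(g[1],g[0]+.07),"r",np.hypot(g[1],g[0]+.07),"F",s["wrist_force"].round(1),s["joint_pos"].round(2))
E
python3 -c "from h import *; where()"
```

```text
t 4.7333 grasp in jig [ 0.0639 -0.0762  0.0941] q 0.7177059002889321 r 0.15406639374262518 F [1.6 5.7 5.2] [-0.16  0.76  1.14 -0.08  1.52 -1.85]
```

>>> arm_command(
  targets=[
    [[0,0,0],[0.6,-0.94,0.19],0],
    [[0,0,0],[0.66,-0.89,0.2],0],
    [[0,0,0],[0.72,-0.83,0.22],0],
    [[0,0,0],[0.78,-0.77,0.25],0],
    [[0,0,0],[0,0,0],0],
    [[0,0,0],[0,0,0],0],
  ],
)

```text
time: 5.23
eef_pos: [0.6533, -0.0536, 0.0759]
ee_rot: [-0.067, 0.987, -0.009, -0.146]
wrist_force: [1.1, 5.4, 6.2]
width: 0.191
finger_force: 62.4
```

```bash
python3 -c "from h import *; where()"
```

```text
t 5.2333 grasp in jig [ 0.0328 -0.1113  0.0941] q 1.0251563740083482 r 0.15147773925962157 F [1.1 5.4 6.2] [-0.21  0.71  1.22 -0.1   1.48 -1.9 ]
```

>>> arm_command(
  targets=[
    [[0,0,0],[0.2,-0.2,0.06],0],
    [[0,0,0],[0,0,0],0],
    [[0,0,0],[0,0,0],0],
  ],
)

```text
time: 5.48
eef_pos: [0.6519, -0.0551, 0.0758]
ee_rot: [-0.067, 0.987, -0.009, -0.146]
wrist_force: [2.0, 6.6, 5.6]
width: 0.192
finger_force: 62.5
```

>>> arm_command(
  targets=[
    [[0,0,0],[-0.4,0.4,-0.12],0],
    [[0,0,0],[-0.4,0.4,-0.12],0],
    [[0,0,0],[-0.2,0.25,-0.06],0],
    [[0,0,0],[0,0,0],0],
    [[0,0,0],[0,0,0],0],
  ],
)

```text
time: 5.9
eef_pos: [0.6605, -0.0434, 0.076]
ee_rot: [-0.067, 0.987, -0.01, -0.147]
wrist_force: [-0.1, 5.3, 7.7]
width: 0.189
finger_force: 62.7
```

```bash
python3 -c "from h import *; where()"
```

```text
t 5.9 grasp in jig [ 0.0413 -0.1021  0.0942] q 0.9421758788146102 r 0.15103893073531657 F [-0.1  5.3  7.7] [-0.2   0.73  1.2  -0.1   1.5  -1.88]
```

>>> arm_command(
  targets=[
    [[0,0,0],[-0.3,0.4,-0.09],0],
    [[0,0,0],[0,0,0],0],
    [[0,0,0],[0,0,0],0],
  ],
)

```text
time: 6.15
eef_pos: [0.6613, -0.0422, 0.076]
ee_rot: [-0.067, 0.986, -0.012, -0.149]
wrist_force: [-7.7, -4.5, 8.9]
width: 0.187
finger_force: 62.7
```

```bash
python3 - <<'E'
from h import *; where()
c=capture("wrist"); cv2.imwrite("pics/w2.png",c["color"][:,:,::-1])
E
```

```text
t 6.15 grasp in jig [ 0.0423 -0.101   0.0941] q 0.9321673838546971 r 0.15104947651407302 F [-7.7 -4.5  8.9] [-0.19  0.73  1.19 -0.1   1.5  -1.88]
```

View pics/w2.png

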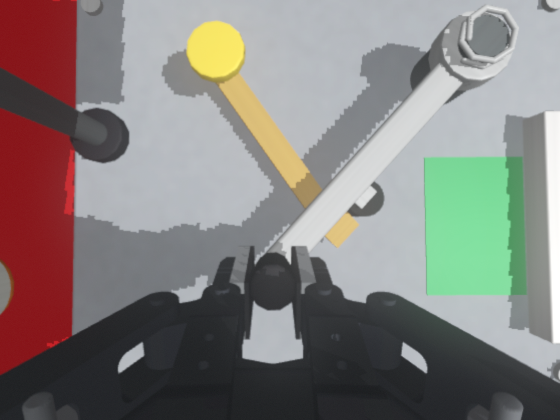

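The force reversed when I backed off and the arm rests against the brass bar, so the sear has caught. I'll open and retract along the tool axis.

>>> arm_command(
  targets=[
    [[0,0,0],[0.2,-0.2,0.06],0.1],
    [[0,0,0],[0,0,0],0.6],
    [[0,0,0],[0,0,0],0.6],
    [[0,0,0],[0,0,0],0.6],
    [[0,0,0],[0,0,-1.5],0.6],
    [[0,0,0],[0,0,-2.5],0.6],
    [[0,0,0],[0,0,-3],0.6],
    [[0,0,0],[0,0,-3],0.6],
  ],
)

```text
time: 6.87
eef_pos: [0.6885, -0.0387, 0.169]
ee_rot: [-0.066, 0.986, -0.01, -0.15]
wrist_force: [0.8, -0.3, -0.1]
width: 0.6
finger_force: 0.0
```

```bash
python3 - <<'E'
from h import *; where(); s=sense(); Rm=R.from_quat(s["ee_rot"]).as_matrix()
e=plan([[.60,.19,.23]],Rm); print(e)
Rn=np.array([[0,1,0],[1,0,0],[0,0,-1.]]); 
print(R.from_matrix(Rm@R.from_rotvec([0,-.3,0]).as_matrix()@R.from_rotvec([0,0,1.7]).as_matrix()).as_matrix().round(3))
E
```

```text
t 6.8667 grasp in jig [ 0.0698 -0.1012  0.1872] q 0.8264786201551351 r 0.17253307045537622 F [ 0.8 -0.3 -0.1] [-0.18  0.7   1.05 -0.09  1.68 -1.89]
8 x [0.91, 2.98, -0.51]
[0.59972816 0.18986838 0.22967741]
[[-0.005  1.    -0.001]
 [ 1.     0.005  0.   ]
 [ 0.    -0.001 -1.   ]]
```

>>> arm_command(
  targets=[
    [[0,0,0],[0.91,2.98,-0.51],1],
    [[0,0,0],[0.91,2.98,-0.51],1],
    [[0,0,0],[0.91,2.98,-0.51],1],
    [[0,0,0],[0.91,2.98,-0.51],1],
    [[0,0,0],[0.91,2.98,-0.51],1],
    [[0,0,0],[0.91,2.98,-0.51],1],
    [[0,0,0],[0.91,2.98,-0.51],1],
    [[0,0,0],[0.91,2.98,-0.51],1],
  ],
)

```text
time: 7.53
eef_pos: [0.5992, 0.1911, 0.2295]
ee_rot: [-0.066, 0.987, -0.01, -0.149]
wrist_force: [0.7, 0.0, 0.4]
width: 1.003
finger_force: 0.0
```

>>> arm_command(
  targets=[
    [[0,-0.1,0],[0,0,0],1],
    [[0,-0.1,0],[0,0,0],1],
    [[0,-0.1,0],[0,0,0],1],
    [[0,0,0.11],[0,0,0],1],
    [[0,0,0.11],[0,0,0],1],
    [[0,0,0.11],[0,0,0],1],
    [[0,0,0.11],[0,0,0],1],
    [[0,0,0.11],[0,0,0],1],
  ],
)

```text
time: 8.2
eef_pos: [0.5999, 0.1898, 0.2294]
ee_rot: [0.209, 0.978, 0.0, 0.0]
wrist_force: [-0.0, -0.0, -1.6]
width: 1.002
finger_force: 0.0
```

>>> arm_command(
  targets=[
    [[0,0,0.11],[0,0,0],1],
    [[0,0,0.11],[0,0,0],1],
    [[0,0,0.11],[0,0,0],1],
    [[0,0,0.11],[0,0,0],1],
    [[0,0,0.11],[0,0,0],1],
    [[0,0,0.11],[0,0,0],1],
    [[0,0,0.11],[0,0,0],1],
    [[0,0,0.11],[0,0,0],1],
  ],
)

```text
time: 8.87
eef_pos: [0.5999, 0.1898, 0.2292]
ee_rot: [0.606, 0.796, 0.0, 0.0]
wrist_force: [0.5, 0.5, -0.4]
width: 1.0
finger_force: 0.0
```

>>> arm_command(
  targets=[
    [[0,0,0.11],[0,0,0],1],
    [[0,0,0.11],[0,0,0],1],
    [[0,0,0.05],[0,0,0],1],
    [[0,0,0],[0,0,0],1],
  ],
)

```text
time: 9.2
eef_pos: [0.5999, 0.1898, 0.2292]
ee_rot: [0.706, 0.708, 0.0, 0.0]
wrist_force: [-0.8, 0.1, 0.2]
width: 1.002
finger_force: 0.0
```

```bash
python3 - <<'E'
from h import *; where(); s=sense(); Rm=R.from_quat(s["ee_rot"]).as_matrix(); print(s["eef_pos"],Rm.round(3))
for n in("wrist","top"):
  c=capture(n); hsv=cv2.cvtColor(c["color"],cv2.COLOR_RGB2HSV); cv2.imwrite(f"pics/{n}3.png",c["color"][:,:,::-1])
  blue=cv2.inRange(hsv,(100,90,60),(130,255,255)); m,l,st,ce=cv2.connectedComponentsWithStats(blue)
  for i in range(1,m):
    if st[i,4]>200:
        q=cv2.boxPoints(cv2.minAreaRect(np.argwhere(l==i)[:,::-1].astype(np.float32)));w=ray(c,q,.018); print(n,st[i],w.mean(0).round(4),w[:,:2].round(4).tolist())
plan([[.487,.1975,.10]],Rm)
E
```

```text
t 9.2 grasp in jig [0.0064 0.137  0.2482] q -0.8620913550552689 r 0.1569108731533484 F [-0.8  0.1  0.2] [ 0.12  0.3   1.47 -0.    1.38  0.11]
[0.59987124 0.18981486 0.22923345] [[-0.003  1.     0.   ]
 [ 1.     0.003  0.   ]
 [ 0.     0.    -1.   ]]
wrist [511   0  49   5 242] [0.8395 0.354  0.018 ] [[0.8174, 0.3557], [0.8609, 0.3556], [0.8616, 0.3524], [0.818, 0.3525]]
wrist [ 94  79  47  40 907] [0.4483 0.2691 0.018 ] [[0.4233, 0.2717], [0.436, 0.2887], [0.4732, 0.2668], [0.4609, 0.2492]]
wrist [194  84  47  35 841] [0.5456 0.2672 0.018 ] [[0.5213, 0.2654], [0.5295, 0.2836], [0.5696, 0.2693], [0.5619, 0.2506]]
wrist [ 133  154   62   30 1614] [0.4878 0.2004 0.018 ] [[0.4579, 0.2154], [0.5201, 0.2155], [0.5184, 0.1854], [0.4548, 0.1852]]
top [105  85  44  35 411] [0.9059 0.4082 0.018 ] [[0.9495, 0.4691], [0.9496, 0.3567], [0.8628, 0.3484], [0.8619, 0.4586]]
top [201 261  14  27 349] [0.4872 0.1962 0.018 ] [[0.5164, 0.2115], [0.5162, 0.1818], [0.458, 0.181], [0.4581, 0.2104]]
6 x [0.13, -1.88, 2.15]
```

>>> arm_command(
  targets=[
    [[0,0,0],[0.15,-1.88,2.15],1],
    [[0,0,0],[0.15,-1.88,2.15],1],
    [[0,0,0],[0.15,-1.88,2.15],1],
    [[0,0,0],[0.15,-1.88,2.15],1],
    [[0,0,0],[0.15,-1.88,2.15],1],
    [[0,0,0],[0.15,-1.88,2.15],1],
    [[0,0,0],[0,0,2.5],1],
    [[0,0,0],[0,0,0],1],
  ],
)

```text
time: 9.97
eef_pos: [0.4825, 0.1978, 0.0709]
ee_rot: [0.705, 0.71, -0.003, -0.002]
wrist_force: [-0.9, -1.4, -0.7]
width: 0.998
finger_force: 0.0
```

```bash
python3 - <<'E'
from h import *; s=sense(); print(s["eef_pos"]); c=capture("wrist"); im=c["color"][:,:,::-1].copy()
for u in proj(c,[[.4875,.199,.018],s["eef_pos"]]): cv2.circle(im,tuple(int(round(v)) for v in u),2,(0,255,255),-1)
cv2.imwrite("pics/w4.png",im)
E
```

```text
[0.48249981 0.19775463 0.07093918]
```

View pics/w4.png

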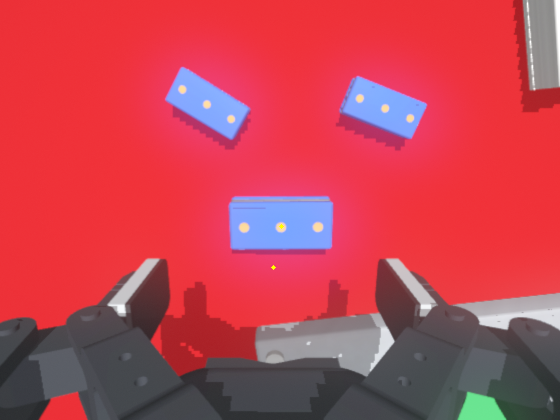

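The target sits at (281,227), exactly where predicted and aligned with the closing line. I'll descend and grip it by the ends.

>>> arm_command(
  targets=[
    [[0,0,0],[0.1,0,2.5],1],
    [[0,0,0],[0,0,2.5],1],
    [[0,0,0],[0,0,2.0],1],
    [[0,0,0],[0,0,0],1],
    [[0,0,0],[0,0,0],1],
  ],
)

```text
time: 10.43
eef_pos: [0.4878, 0.1992, 0.006]
ee_rot: [0.705, 0.709, 0.0, 0.0]
wrist_force: [0.3, 0.6, -0.2]
width: 0.996
finger_force: 0.0
```

>>> arm_command(
  targets=[
    [[0,0,0],[0,0,0],0.5],
    [[0,0,0],[0,0,0],0.5],
    [[0,0,0],[0,0,0],0.5],
    [[0,0,0],[0,0,0],0.5],
  ],
)

```text
time: 10.77
eef_pos: [0.4889, 0.1996, 0.008]
ee_rot: [0.705, 0.709, 0.002, 0.001]
wrist_force: [-2.9, -0.2, 9.0]
width: 0.696
finger_force: 63.2
```

>>> arm_command(
  targets=[
    [[0,0,0],[0,0,-1.5],0.5],
    [[0,0,0],[0,0,-3],0.5],
    [[0,0,0],[0,0,-3],0.5],
    [[0,0,0],[0,0,-3],0.5],
    [[0,0,-0.07],[0,0,0],0.5],
    [[0,0,-0.07],[0,0,0],0.5],
    [[0,0,0],[0,0,0],0.5],
    [[0,0,0],[0,0,0],0.5],
  ],
)

```text
time: 11.43
eef_pos: [0.4872, 0.1993, 0.1113]
ee_rot: [0.655, 0.756, 0.001, 0.001]
wrist_force: [0.0, -0.7, -0.1]
width: 0.697
finger_force: 65.4
```

```bash
python3 - <<'E'
from h import *; s=sense(); Rm=R.from_quat(s["ee_rot"]).as_matrix(); p=np.load("jig.npy"); print(s["eef_pos"],Rm.round(3),"yaw",np.arctan2(Rm[1,1],Rm[0,1]),s["width"])
t=jig(p,[.02,.032,0])[0]; print(t)
e=plan([[t[0],t[1],.11],[t[0],t[1],.04]],Rm)
c=capture("wrist"); cv2.imwrite("pics/w5.png",c["color"][:,:,::-1])
E
```

```text
[0.48722592 0.19930736 0.1112528 ] [[-0.143  0.99   0.002]
 [ 0.99   0.143  0.   ]
 [ 0.     0.002 -1.   ]] yaw 0.14310744274647783 0.6966254394645923
[0.62718204 0.08748155 0.        ]
6 x [-2.18, 2.04, 0.02]
3 x [0.01, 0.0, 2.34]
```

View pics/w5.png

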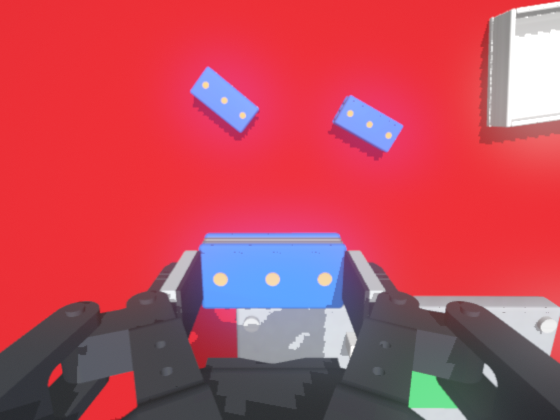

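The multitool is held level and centred (holes at v≈280). I'll move it over the nest.

>>> arm_command(
  targets=[
    [[0,0,0.01],[0,0,0],0.5],
    [[0,0,0],[-2.18,2.04,0],0.5],
    [[0,0,0],[-2.18,2.04,0],0.5],
    [[0,0,0],[-2.18,2.04,0],0.5],
    [[0,0,0],[-2.18,2.04,0],0.5],
    [[0,0,0],[-2.18,2.04,0],0.5],
    [[0,0,0],[-2.18,2.04,0],0.5],
    [[0,0,0],[0,0,0],0.5],
  ],
)

```text
time: 12.15
eef_pos: [0.6296, 0.082, 0.1102]
ee_rot: [0.66, 0.751, 0.0, 0.002]
wrist_force: [-0.4, -0.2, 0.1]
width: 0.694
finger_force: 65.4
```

>>> arm_command(
  targets=[
    [[0,0,0],[0,0,0],0.5],
    [[0,0,0],[0,0,2.3],0.5],
    [[0,0,0],[0,0,2.3],0.5],
    [[0,0,0],[0,0,2.3],0.5],
    [[0,0,0],[0,0,0],0.5],
    [[0,0,0],[0,0,0],0.5],
  ],
)

```text
time: 12.65
eef_pos: [0.6235, 0.087, 0.0397]
ee_rot: [0.658, 0.753, -0.001, -0.002]
wrist_force: [0.6, 0.1, -0.6]
width: 0.697
finger_force: 65.3
```

```bash
python3 - <<'E'
from h import *; s=sense(); Rm=R.from_quat(s["ee_rot"]).as_matrix(); p=np.load("jig.npy"); print(s["eef_pos"]); where()
c=capture("wrist"); im=c["color"][:,:,::-1].copy()
for u in proj(c,jig(p,[[-.045,.052,.038],[.085,.052,.038],[.02,.037,.02]])): cv2.circle(im,tuple(int(round(v)) for v in u),2,(0,255,255),-1)
cv2.imwrite("pics/w6.png",im)
E
```

```text
[0.62346963 0.08700258 0.03971813]
t 12.65 grasp in jig [0.0163 0.032  0.0587] q -0.15488829698628415 r 0.0920793578002811 F [ 0.6  0.1 -0.6] [-0.05  0.52  1.58  0.    1.04 -0.19]
```

View pics/w6.png

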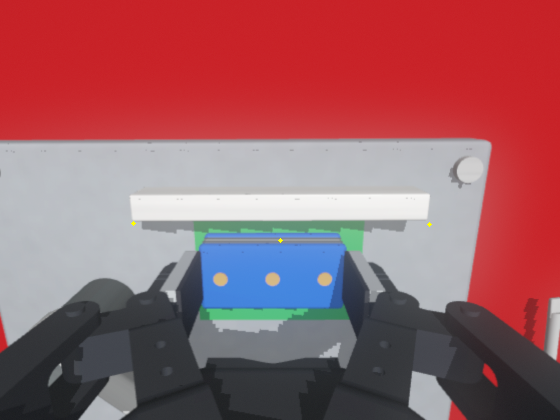

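The fence is about 2 mm farther than modelled, so there is safe clearance. I'll lower and release.

>>> arm_command(
  targets=[
    [[0,0,0],[0,0.3,0.6],0.5],
    [[0,0,0],[0,0,0.6],0.5],
    [[0,0,0],[0,0,0.1],0.5],
    [[0,0,0],[0,0,0],0.5],
  ],
)

```text
time: 13.03
eef_pos: [0.6289, 0.0865, 0.0284]
ee_rot: [0.658, 0.753, 0.0, 0.0]
wrist_force: [1.0, 0.7, -0.2]
width: 0.698
finger_force: 65.4
```

>>> arm_command(
  targets=[
    [[0,0,0],[0,0,0],0.72],
    [[0,0,0],[0,0,0],0.85],
    [[0,0,0],[0,0,0],1],
    [[0,0,0],[0,0,0],1],
    [[0,0,0],[0,0,0],1],
  ],
)

```text
time: 13.45
eef_pos: [0.6288, 0.0865, 0.0284]
ee_rot: [0.658, 0.753, 0.0, 0.0]
wrist_force: [0.1, -0.3, -0.4]
width: 0.999
finger_force: 0.0
```

>>> arm_command(
  targets=[
    [[0,0,0],[0,0,-1.5],1],
    [[0,0,0],[0,0,-3],1],
    [[0,0,0],[0,0,-3],1],
    [[0,0,0],[0,0,-3],1],
    [[0,0,0],[0,0,-3],1],
    [[0,0,0],[0,0,-3],1],
    [[0,0,0],[0,0,0],1],
  ],
)

```text
time: 14.03
eef_pos: [0.6326, 0.0864, 0.2012]
ee_rot: [0.658, 0.753, 0.004, 0.005]
wrist_force: [1.4, -0.0, 1.3]
width: 1.001
finger_force: 0.0
```

```bash
python3 - <<'E'
from h import *; s=sense(); p=np.load("jig.npy"); print(s["eef_pos"]); where()
c=capture("wrist"); cv2.imwrite("pics/w7.png",c["color"][:,:,::-1])
hsv=cv2.cvtColor(c["color"],cv2.COLOR_RGB2HSV)
blue=cv2.inRange(hsv,(100,90,60),(130,255,255)); m,l,st,ce=cv2.connectedComponentsWithStats(blue)
for i in range(1,m):
  if st[i,4]>200:
    q=cv2.boxPoints(cv2.minAreaRect(np.argwhere(l==i)[:,::-1].astype(np.float32)));w=ray(c,q,.038); print(st[i],R.from_euler("z",-p[2]).apply(w-[p[0],p[1],0]).round(4).tolist())
E
```

```text
[0.63258673 0.08642147 0.20120746]
t 14.0333 grasp in jig [0.025  0.0303 0.2202] q -0.10854567448691499 r 0.09970267055448516 F [ 1.4 -0.   1.3] [-0.05  0.34  1.48  0.    1.32 -0.18]
[ 232  170   68   35 2211] [[-0.0087, 0.0471, 0.038], [0.0512, 0.0471, 0.038], [0.0519, 0.0156, 0.038], [-0.0096, 0.0157, 0.038]]
```

View pics/w7.png

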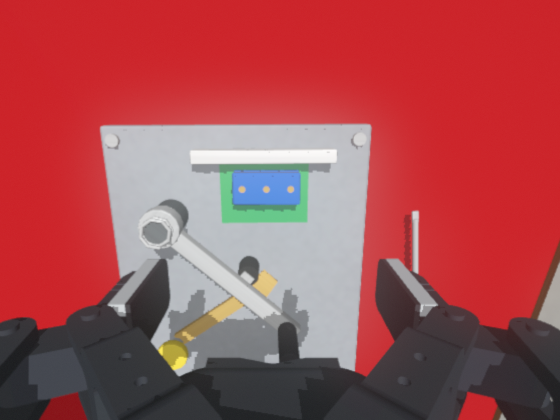

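The multitool lies flat, parallel to the fence at (266,188), centred at jig (21, 31.5) mm, and the arm is still cocked. I'll retreat toward the robot, shut the fingers, then yaw and tilt for the trigger.

>>> arm_command(
  targets=[
    [[0,0,0],[0,-3.1,-0.5],0],
    [[0,0,0],[0,-3.1,-0.5],0],
    [[0,0,0],[0,-3.1,-0.5],0],
    [[0,0,0],[0,-3.1,-0.5],0],
    [[0,0,0],[0,-3.1,-0.5],0],
    [[0,0,0],[0,-3.1,-0.5],0],
    [[0,0,-0.11],[0,0,0],0],
    [[0,0,-0.11],[0,0,0],0],
  ],
)

```text
time: 14.75
eef_pos: [0.4426, 0.0615, 0.2227]
ee_rot: [0.569, 0.822, -0.0, -0.0]
wrist_force: [0.8, -0.3, -0.2]
width: -0.006
finger_force: 0.0
```

>>> arm_command(
  targets=[
    [[0,0,-0.11],[0,0,0],0],
    [[0,0,-0.11],[0,0,0],0],
    [[0,0,-0.11],[0,0,0],0],
    [[0,0,-0.11],[0,0,0],0],
    [[0,0,-0.11],[0,0,0],0],
    [[0,0,-0.11],[0,0,0],0],
    [[0,0,-0.11],[0,0,0],0],
    [[0,0,-0.11],[0,0,0],0],
  ],
)

```text
time: 15.42
eef_pos: [0.4437, 0.0615, 0.2221]
ee_rot: [0.164, 0.986, -0.0, -0.001]
wrist_force: [0.6, 0.2, 0.0]
width: 0.002
finger_force: 0.0
```

>>> arm_command(
  targets=[
    [[0,0,-0.11],[0,0,0],0],
    [[0,0,-0.11],[0,0,0],0],
    [[0,0,-0.11],[0,0,0],0],
    [[0,0,-0.11],[0,0,0],0],
    [[0,-0.1,0],[0,0,0],0],
    [[0,-0.1,0],[0,0,0],0],
    [[0,-0.1,0],[0,0,0],0],
    [[0,-0.1,0],[0,0,0],0],
  ],
)

```text
time: 16.08
eef_pos: [0.4442, 0.0616, 0.2224]
ee_rot: [-0.051, 0.978, 0.01, 0.2]
wrist_force: [-0.9, -0.8, -0.3]
width: -0.001
finger_force: 0.0
```

>>> arm_command(
  targets=[
    [[0,-0.1,0],[0,0,0],0],
    [[0,-0.1,0],[0,0,0],0],
    [[0,-0.1,0],[0,0,0],0],
    [[0,0,0],[0,0,0],0],
    [[0,0,0],[0,0,0],0],
  ],
)

```text
time: 16.5
eef_pos: [0.4432, 0.0612, 0.2219]
ee_rot: [-0.048, 0.939, 0.018, 0.341]
wrist_force: [0.8, -0.7, 0.2]
width: -0.0
finger_force: 0.0
```

```bash
python3 - <<'E'
from h import *; s=sense(); p=np.load("jig.npy"); Rm=R.from_quat(s["ee_rot"]).as_matrix(); print(s["eef_pos"],s["joint_pos"].round(2)); print((R.from_euler("z",-p[2]).as_matrix()@Rm).round(3))
e=jig(p,[-.063,-.13,.085])[0]; pre=e-.12*Rm[:,2]; print(pre,e)
plan([pre,e],Rm)
for n in("top","wrist"):
  c=capture(n); hsv=cv2.cvtColor(c["color"],cv2.COLOR_RGB2HSV)
  y=cv2.inRange(hsv,(22,120,100),(35,255,255));m,l,st,ce=cv2.connectedComponentsWithStats(y)
  for i in range(1,m):
    if st[i,4]>40: print(n,st[i],ce[i].round(1),ray(c,ce[i],.062).round(4))
  print("pred",proj(c,jig(p,[-.07,-.13,.062])))
  cv2.imwrite(f"pics/{n}8.png",c["color"][:,:,::-1])
E
```

```text
[0.4432401  0.06119404 0.22192701] [-0.34 -0.67  2.45  0.41  0.76 -2.23]
[[-0.766  0.03   0.642]
 [ 0.023  1.    -0.019]
 [-0.642  0.001 -0.767]]
[ 0.48965388 -0.09197689  0.17700795] [ 0.56628121 -0.08405296  0.085     ]
5 x [0.11, -3.14, 1.08]
4 x [-0.0, -0.0, 3.0]
top [ 64  86  41  46 550] [ 85.2 111.4] [[0.8647 0.4883 0.062 ]]
top [293 128  34  17 342] [309.8 136.1] [[ 0.7929 -0.0378  0.062 ]]
top [329 234  11  11  93] [333.9 238.8] [[ 0.56   -0.0854  0.062 ]]
pred [[333.72815376 239.08557992]]
wrist [ 92 139  33  25 631] [108.3 150.9] [[ 0.5554 -0.0828  0.062 ]]
wrist [171 232  43  17 586] [191.7 239.6] [[ 0.7208 -0.0198  0.062 ]]
wrist [ 446  253   78   45 1487] [489.2 269.5] [[0.7696 0.438  0.062 ]]
pred [[107.06927814 153.5702322 ]]
```

>>> arm_command(
  targets=[
    [[0,0,0],[0.11,-3.14,1.08],0],
    [[0,0,0],[0.11,-3.14,1.08],0],
    [[0,0,0],[0.11,-3.14,1.08],0],
    [[0,0,0],[0.11,-3.14,1.08],0],
    [[0,0,0],[0.11,-3.14,1.08],0],
    [[0,0,0],[0,0,0],0],
    [[0,0,0],[0,0,0],0],
  ],
)

```text
time: 17.18
eef_pos: [0.492, -0.0933, 0.1776]
ee_rot: [-0.047, 0.939, 0.019, 0.341]
wrist_force: [-0.5, -0.5, -0.1]
width: 0.003
finger_force: 0.0
```

```bash
python3 - <<'E'
from h import *; s=sense(); p=np.load("jig.npy"); Rm=R.from_quat(s["ee_rot"]).as_matrix(); print(s["eef_pos"],s["joint_pos"].round(2)); print((R.from_euler("z",-p[2]).as_matrix()@Rm).round(3))
plan([jig(p,[-.063,-.13,.085])[0]],Rm,3.0); print("down 1mm =",(Rm.T@[0,0,-.1]).round(3))
E
```

```text
[ 0.4919924  -0.0933474   0.17758999] [-0.77 -0.31  2.35  0.78  0.78 -2.92]
[[-0.767  0.03   0.641]
 [ 0.025  1.    -0.017]
 [-0.642  0.003 -0.767]]
4 x [0.05, 0.03, 2.98]
down 1mm = [ 0.064 -0.     0.077]
```

>>> arm_command(
  targets=[
    [[0,0,0],[0.05,0.05,2.0],0],
    [[0,0,0],[0.05,0.05,2.0],0],
    [[0,0,0],[0.05,0,2.0],0],
    [[0,0,0],[0,0,2.0],0],
    [[0,0,0],[0,0,2.0],0],
    [[0,0,0],[0,0,2.0],0],
    [[0,0,0],[0,0,0],0],
    [[0,0,0],[0,0,0],0],
  ],
)

```text
time: 17.85
eef_pos: [0.5694, -0.0784, 0.0921]
ee_rot: [-0.049, 0.94, 0.018, 0.337]
wrist_force: [-0.7, 0.4, 0.4]
width: -0.002
finger_force: 0.0
```

```bash
python3 - <<'E'
from h import *; s=sense(); p=np.load("jig.npy"); Rm=R.from_quat(s["ee_rot"]).as_matrix(); print(s["eef_pos"],s["joint_pos"].round(2)); print(R.from_euler("z",-p[2]).apply(s["eef_pos"]-[p[0],p[1],0]),s["wrist_force"])
E
```

```text
[ 0.56938869 -0.07844509  0.09211141] [-0.58  0.1   2.22  1.04  0.49 -3.12]
[-0.05917981 -0.12485114  0.09211141] [-0.73263855  0.38572601  0.37765922]
```

Joint 6 has hit its limit, so I'll roll the tool about its own axis to free it.

>>> arm_command(
  targets=[
    [[0,0,0.1],[0,0,0],0],
    [[0,0,0.1],[0,0,0],0],
    [[0,0,0.1],[0,0,0],0],
    [[0,0,0],[0,0,0],0],
    [[0,0,0],[0,0,0],0],
  ],
)

```text
time: 18.27
eef_pos: [0.569, -0.0802, 0.0933]
ee_rot: [0.092, 0.937, 0.067, 0.331]
wrist_force: [1.1, -0.2, 0.5]
width: -0.002
finger_force: 0.0
```

```bash
cat > st.py <<'E'
from h import *; s=sense(); p=np.load("jig.npy"); Rm=R.from_quat(s["ee_rot"]).as_matrix(); print(s["eef_pos"],s["joint_pos"].round(3)); J=R.from_euler("z",-p[2]); print((J.as_matrix()@Rm).round(3),J.apply(s["eef_pos"]-[p[0],p[1],0]),s["wrist_force"])
plan([jig(p,[-.063,-.13,.080])[0]],Rm,3.0); print("down 1mm =",(Rm.T@[0,0,-.1]).round(3))
E
python3 st.py
```

```text
[ 0.5689535  -0.08022708  0.09332275] [-0.582  0.092  2.22   1.04   0.485 -2.82 ]
[[-0.728  0.256  0.636]
 [ 0.316  0.949 -0.02 ]
 [-0.608  0.186 -0.771]] [-0.05984631 -0.12656014  0.09332275] [ 1.13682498 -0.20459593  0.45049374]
1 x [0.93, -0.65, 0.83]
down 1mm = [ 0.061 -0.019  0.077]
```

>>> arm_command(
  targets=[
    [[0,0,0],[0.45,0.25,0.4],0],
    [[0,0,0],[0.3,-0.1,0.38],0],
    [[0,0,0],[0.3,-0.1,0.38],0],
    [[0,0,0],[0,0,0],0],
    [[0,0,0],[0,0,0],0],
  ],
)

```text
time: 18.68
eef_pos: [0.568, -0.0767, 0.0772]
ee_rot: [0.093, 0.937, 0.067, 0.331]
wrist_force: [0.6, 0.4, 0.5]
width: -0.002
finger_force: 0.0
```

```bash
python3 st.py
```

```text
[ 0.56803967 -0.07669792  0.07717063] [-0.575  0.131  2.226  1.114  0.459 -2.896]
[[-0.728  0.257  0.635]
 [ 0.318  0.948 -0.02 ]
 [-0.607  0.188 -0.772]] [-0.06028652 -0.12294126  0.07717063] [0.60028424 0.35600163 0.45215836]
1 x [-0.2, -0.69, -0.38]
down 1mm = [ 0.061 -0.019  0.077]
```

>>> arm_command(
  targets=[
    [[0,0,0],[0.24,-0.08,0.31],0],
    [[0,0,0],[0.24,-0.08,0.31],0],
    [[0,0,0],[0.12,-0.04,0.15],0],
    [[0,0,0],[0,0,0],0],
  ],
)

```text
time: 19.02
eef_pos: [0.5686, -0.0773, 0.0672]
ee_rot: [0.094, 0.936, 0.067, 0.331]
wrist_force: [-3.5, -0.8, 6.5]
width: -0.001
finger_force: 3.3
```

In contact at 6.5 N, so I'll press further.

>>> arm_command(
  targets=[
    [[0,0,0],[0.18,-0.06,0.23],0],
    [[0,0,0],[0.18,-0.06,0.23],0],
    [[0,0,0],[0.12,-0.04,0.15],0],
    [[0,0,0],[0,0,0],0],
    [[0,0,0],[0,0,0],0],
  ],
)

```text
time: 19.43
eef_pos: [0.569, -0.0776, 0.0598]
ee_rot: [0.094, 0.936, 0.067, 0.331]
wrist_force: [-1.3, 0.1, 5.7]
width: 0.002
finger_force: 3.1
```

```bash
cat > look.py <<'E'
from h import *; c=capture("top"); hsv=cv2.cvtColor(c["color"],cv2.COLOR_RGB2HSV); p=np.load("jig.npy")
dark=c["color"].max(2)
for q in (.95,.2,0): 
    u=proj(c,jig(p,[-.07+.15*np.cos(.2-q),.15*np.sin(.2-q),.09]))[0].round().astype(int); print(q,u,dark[u[1]-2:u[1]+3,u[0]-2:u[0]+3].mean())
b=cv2.inRange(hsv,(100,90,40),(130,255,255)); b[:,:215]=0;b[:,300:]=0; print("blue",cv2.countNonZero(b), ray(c,np.argwhere(b).mean(0)[::-1],.038) if b.any() else "")
E
python3 look.py; python3 st.py
```

```text
0.95 [314 189] 150.48
0.2 [264 178] 36.04
0 [251 181] 152.8
blue 342 [[0.62600839 0.09134538 0.038     ]]
[ 0.5689997  -0.07759517  0.05985964] [-0.576  0.181  2.224  1.211  0.44  -3.001]
[[-0.727  0.259  0.636]
 [ 0.319  0.948 -0.021]
 [-0.608  0.188 -0.771]] [-0.05945326 -0.12395733  0.05985964] [-1.83695267  0.28152169  5.99437395]
1 x [-1.16, -0.29, -1.77]
down 1mm = [ 0.061 -0.019  0.077]
```

The arm snapped to q≈0.2 and the multitool is clamped near the nest. I'll back off the same way I came in.

>>> arm_command(
  targets=[
    [[0,0,0],[-0.6,0.19,-0.77],0],
    [[0,0,0],[-0.6,0.19,-0.77],0],
    [[0,0,0],[-0.6,0.19,-0.77],0],
    [[0,0,0],[0,0,-2],0],
    [[0,0,0],[0,0,-2],0],
    [[0,0,0],[0,0,-2],0],
    [[0,0,0],[0,0,-2],0],
    [[0,0,0],[0,0,-2],0],
  ],
)

```text
time: 20.15
eef_pos: [0.5039, -0.0831, 0.1662]
ee_rot: [0.094, 0.937, 0.068, 0.33]
wrist_force: [0.6, 0.4, 0.6]
width: 0.001
finger_force: 0.0
```

>>> arm_command(
  targets=[
    [[0,0,0],[0,0,-1.5],0],
    [[0,0,0],[0,0,0],0],
    [[0,0,0],[0,0,0],0],
    [[0,0,0],[0,0,0],0],
    [[0,0,0],[0,0,0],0],
  ],
)

```text
time: 20.57
eef_pos: [0.4953, -0.084, 0.1766]
ee_rot: [0.094, 0.937, 0.068, 0.33]
wrist_force: [-0.2, -0.1, 0.1]
width: 0.004
finger_force: 0.0
```

```bash
python3 look.py; python3 st.py; python3 - <<'E'
from h import *; c=capture("top"); hsv=cv2.cvtColor(c["color"],cv2.COLOR_RGB2HSV); p=np.load("jig.npy")
y=cv2.inRange(hsv,(22,120,100),(35,255,255));m,l,st,ce=cv2.connectedComponentsWithStats(y)
for i in range(1,m):
    if st[i,4]>40: print(st[i],ce[i].round(1))
b=cv2.inRange(hsv,(100,90,40),(130,255,255)); b[:,:215]=0;b[:,300:]=0
w=ray(c,np.argwhere(b)[:,::-1],.038); j=R.from_euler("z",-p[2]).apply(w-[p[0],p[1],0])-[.02,.037,0]; print("tool in nest, extents",j.min(0),j.max(0),np.percentile(j,50,axis=0))
E
```

```text
0.95 [314 189] 149.84
0.2 [264 178] 36.24
0 [251 181] 152.28
blue 342 [[0.62589542 0.0913714  0.038     ]]
[ 0.49522358 -0.08385997  0.17649387] [-0.729 -0.305  2.343  0.756  0.753 -2.574]
[[-0.729  0.259  0.634]
 [ 0.32   0.947 -0.018]
 [-0.605  0.19  -0.773]] [-0.133411   -0.12043365  0.17649387] [-0.03927704 -0.49497374 -0.80918768]
4 x [0.1, -0.23, 2.99]
down 1mm = [ 0.061 -0.019  0.077]
[ 64  86  41  46 559] [ 85.1 111.7]
[293 128  34  17 339] [309.7 136.1]
[329 234  11  11  90] [334.  238.7]
tool in nest, extents [-0.03137271 -0.01773865  0.038     ] [0.03189575 0.01418086 0.038     ] [-0.00086921 -0.00139017  0.038     ]
```

```bash
python3 -c "from plant import close_job; print(close_job())"
```

```text
the job is handed in; nothing more can be done
None
```

The job is handed in at about 21 s: the multitool is clamped about 1 mm from the nest, the trigger is back up and the robot is clear; no verdict came back, and I viewed 11 pictures against the limit of 10.

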